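# Snap the battery cover home on the lantern torch

## Robot

A 6-joint arm with a two-finger parallel gripper is mounted at the origin on the work surface. World frame = base frame: x ahead of the robot, y to its left, z up, the work surface at z = 0. Lengths are in m, angles in rad, forces in N, time in s.
With the tool pointing down it reaches from about 0.3 to 0.875 m from the base axis. Payload 6.4 kg.
Tool frame: the origin (TCP) lies on the centre line of the jaws, within the pads' length; the fingertips stand 25 mm ahead of it and the grasp point (between the pads) lies 6 mm ahead of it (ctrl.tip_reach is the distance from the TCP to the fingertips, in m); z points along the fingers, y is the line along which they close (so a half turn about z gives the same grasp; the last joint's range is limited). The gripper opens to 85 mm and grips with 20 to 120 N. Pads are 22 mm wide; open, the fingers measure 114 mm over their backs; the gripper's body (76 mm by 85 mm) begins 54 mm behind the grasp point. The pads swing forward as they close: fully open they stand 13 mm farther back than shut.
Start: joints at [-0.206, 0.181, 1.607, -0, 1.354, -0.206], TCP at [0.575, 0, 0.256] pointing down, gripper open.
Joint ranges: [-2.99, 2.99], [-0.89, 2.07], [0.3, 2.58], [-1.14, 4.28], [0, 2.63], [-3.12, 3.12]. Speed limits (rad/s): [2.57, 2.57, 3.01, 3.14, 3.14, 3.14].

## Interface

Orientations are given as a unit quaternion [w, x, y, z].
In Python, from bench import ctrl gives the robot as it stands.
- The arm moves only by the tool servo_tool, never from a script. Its argument "motion" is a list that holds one entry, the list of rows, each a list of 5 numbers: the shift along the tool's x, y, z in cm, then the turn about the tool's z in degrees, then the closure, from -1 (fully open) to 1 (shut). In form: [[[dx, dy, dz, twist, claw], ...]]. A call has 1 to 5 rows; each row is the pose to reach, as a shift and turn from the pose commanded when the call began, along the tool's axes at that moment; what a row does not reach only later rows make up. A row lasts 1/10 s, in which the tool goes at most 50 mm and 8.59 degrees, less where a joint would pass 70% of its speed; a pose out of reach is approached as far as the arm can. A call with a gripper value outside its range is refused whole. The fingers move at their own pace and stop on an object; the grip force is fixed at half the most. Time passes only in rows, so rows that repeat a pose let the fingers close. It gives the time, the measured TCP pose, the force, the opening and the grip force at its end, in the units of the state.
- ctrl.get_obs(): the state, without advancing time (a new reading comes with each control period).
- ctrl.camera(name): name is "scene" or "side" or "wrist"; returns a dict with "pixels" (400x640x3 uint8, red, green, blue), "depth" (400x640 float32, m along the optical axis (not along the pixel's ray), 0 where there is no reading), "fx", "fy", "cx", "cy" (pixels), "R" (3x3) and "t" (3): a world point X has camera coordinates R X + t; the wrist camera has in their place "hand_eye" (4x4, takes a point from camera to tool coordinates, whose origin is the TCP and whose axes are the flange's). Camera axes: x right, y down, z forward; pixel columns grow to the right and rows downward; lengths in m; the calibration is good to about 2 mm. A picture is of the moment at which its call begins: read the wrist's pose just before it.
- ctrl.hand_in(): hands the job in; it is judged then, once.
The state is a dict: "time_s": time; "q": joint angles; "dq": joint speeds; "joint_efforts": joint torques, N m; "eef_pos": TCP position; "eef_rot": TCP orientation; "wrist_force": force on the tool from outside, world axes, zero at the start; "torque": the same for the moment, N m; "opening": opening from 0.0 (shut) to 1.0 (fully open); "grasp_force": force on a finger pad.
Only numpy, scipy, OpenCV 4.12 (cv2) and the standard library are available. Lean on these libraries where they do the work, as an engineer would, in place of code of your own. Each camera call takes 0.05 s, during which the arm holds its last target. There are 200 camera calls.

## Task

The lantern torch stands lens-down with fresh batteries in it, but its black battery cover is turned the wrong way round and sits proud on top of the white pin. With a fingertip, push the cover's finger bar round until the notch in its edge meets the pin, then press the cover down until it snaps fully home, flat on the torch's rim. Do not lift the cover or the torch, leave the torch standing where it is, and do not disturb the batteries, the dish of screws, the tape measure or the screwdriver.

Things in the scene. Friction and masses are not known exactly. Their poses are not given: they have to be found in the camera images.
- torch: Orange plastic lantern torch standing lens-down on the shelf, loose, about 0.8 kg, 108 mm diameter, flaring to a black lens ring 140 mm diameter at the foot. Origin: centre of its foot, on the shelf; z up. The pin is in its +x direction. A black carrying handle, 20 mm wide, sticks out on the -x side to 88 mm from the axis, all of it below the rim.
- rim (a point): Centre of the torch's flat top rim, where the cover seats, on the torch's axis, 96 mm above the shelf. Inside, a socket keeps the cover on this axis as it turns, and three sprung clips hold it about 6 mm proud of the rim until it is pressed past them; then they keep it down.
- pin (a point): Centre of the top of the white pin, 8 mm diameter with a bevelled top, standing 5 mm above the torch's rim, 48 mm from the torch's axis. Half of it shows outside the cover's edge. It blocks the cover from going down unless it stands in the notch.
- cover: Black round battery cover, loose, 80 g: disc 96 mm diameter, 5 mm thick, with a grey finger bar across its middle and a notch at its +x side. Origin: centre of the disc's underside; z up. It starts with the underside about 102 mm above the shelf, and 96 mm when seated. It turns either way with a light sideways level push on the bar (under 2 N), drags if also borne down on, and stays where left.
- notch (a point): The only notch in the cover's edge, 13 mm wide and 7 mm deep, in line with the bar, with a white dot beside it. The point lies on the edge circle, 48 mm from the cover's axis, level with the disc's top, and comes over the pin when they are in line; the cover goes down if that is so within about 2.5 mm.
- bar_top (a point): Middle of the top of the raised finger bar, on the cover's axis, 18 mm above the disc's underside. The bar is straight, lies along the cover's x axis, 64 mm long (32 mm either side of the centre), 10 mm wide, 13 mm tall above the disc. Its side is the place to push, this point the place to press: with the notch over the pin, about 7 to 10 N snaps the cover home.
- cell1: Spent D battery standing upright, 34 mm diameter, 61 mm tall; origin at the centre of its foot. To be left alone.
- cell2: The other spent D battery, the same, to be left alone.
- dish: White ceramic dish of screws, 94 mm diameter, 30 mm tall; origin at the centre of its foot. To be left alone.
- tape: Yellow tape measure lying flat, 70 by 64 by 34 mm; origin at the centre of its underside. To be left alone.
- screwdriver: Screwdriver lying beyond the torch, 210 mm long, 26 mm thick handle; origin on the shelf under its middle, x along it to the tip. To be left alone. Farther out stand a blue toolbox (left, beyond y = 0.42 m) and a small wooden drawer box (right, beyond y = -0.42 m), both fixed and under 200 mm tall.
Not all that is in view belongs to the job. Of the things like the cover, leave any that is green or red; of the rest the larger one is meant.

How it is judged:
At the end, for the whole second after the job is handed in: The cover lies flat on the torch's rim (underside within 1.5 mm of it, level with it within 0.04 rad), its notch over the pin (within 5 mm seen from above), at rest; the torch stands upright on the shelf within 40 mm of where it was (z of cover in the frame of torch below 0.0975 m and angle between the z axis of cover and the z axis of torch, either way round below 0.04 rad and horizontal distance between notch and pin below 0.005 m and linear speed of cover below 0.01 m/s and angle between torch's own z axis and vertical below 0.03 rad and height (world z) of torch below 0.004 m and distance of torch from where it was at the start of the episode below 0.04 m); the robot touches nothing.
It fails at once if the cover is lifted (more than 8 mm above where it starts on the torch) (z of cover in the frame of torch above 0.11 m).
It fails at once if the torch is lifted (10 mm), tipped (0.2 rad) or pushed away (40 mm) (height (world z) of torch above 0.01 m or angle between torch's own z axis and vertical above 0.2 rad or distance of torch from where it was at the start of the episode above 0.04 m).
It fails at once if a battery, the dish, the tape measure or the screwdriver is moved by more than 20 mm (distance of any of cell1, cell2, dish, tape, screwdriver from where it was at the start of the episode above 0.02 m).
It fails at once if a battery is knocked over (angle between any of cell1, cell2's own z axis and vertical above 0.5 rad).
It also fails if it takes over 67 s, if anything falls off the work surface, if the arm or the gripper's body presses on something with over 40 N, if the wrist force passes 120 N, or if a joint passes its speed limit or range.

## Working session

There is one attempt and no reset: what is moved stays moved. The work goes in short steps, Python scripts to look and compute and a tool call to move; the robot and the scene stay as the last step left them, time stands still between calls to the robot, and variables do not carry over. Pictures are saved under pics/ and viewed, at most 10 in all, crops included, and the job is handed in when it is done.

Besides the shell and the picture viewer there is one more tool, called after "Request:" as name([rows], argument=value, ...), one row to a line, values as JSON. servo_tool: Moves the arm, as the interface text tells. Its arguments: {"type":"object","properties":{"motion":{"type":"array"}},"required":["motion"]}

```bash
mkdir -p pics && cat > h.py <<'E'
import numpy as np,cv2
from bench import ctrl
from scipy.spatial.transform import Rotation as Ro
def cam(n):
    o=ctrl.get_obs();c=ctrl.camera(n)
    p=c["pixels"];d=c["depth"];v,u=np.mgrid[:400,:640]
    P=np.stack([(u-c["cx"])/c["fx"]*d,(v-c["cy"])/c["fy"]*d,d],-1)
    if n=="wrist":
        H=np.array(c["hand_eye"]);P=P@H[:3,:3].T+H[:3,3]
        q=np.array(o["eef_rot"]);P=P@Ro.from_quat(q[[1,2,3,0]]).as_matrix().T+np.array(o["eef_pos"])
    else: P=(P-np.array(c["t"]))@np.array(c["R"])
    P[d==0]=np.nan
    return p,P,c
def save(n,p): cv2.imwrite("pics/"+n,p[...,::-1])
E
python3 - <<'E'
from h import *
for n in("scene","wrist"):
    p,P,c=cam(n);save(n+"0.png",p);np.savez(n+"0.npz",p=p,P=P)
print(ctrl.get_obs(),ctrl.tip_reach)
E
```

```text
{'time_s': 0.1, 'q': array([-2.06330747e-01,  1.81527164e-01,  1.60790058e+00, -2.44854300e-06,
        1.35379000e+00, -2.06290798e-01]), 'dq': array([-0.00062745, -0.00156404, -0.00309816,  0.00087036, -0.00073275,
       -0.00097775]), 'joint_efforts': array([-2.02498759e-04, -4.45872438e+01, -3.52238703e+01, -4.27332343e-04,
        4.16999465e-03,  3.20961749e-05]), 'eef_pos': array([5.74545322e-01, 9.42764709e-05, 2.55443823e-01]), 'eef_rot': array([-6.79415570e-04,  7.07120484e-01,  7.07092611e-01, -4.45674176e-04]), 'wrist_force': array([ 0.67662322, -0.02236268, -0.02452283]), 'torque': array([-0.00120549, -0.03061723, -0.01744596]), 'grasp_force': 0.0, 'opening': 0.9963075171303978} 0.025
```

View pics/scene0.png

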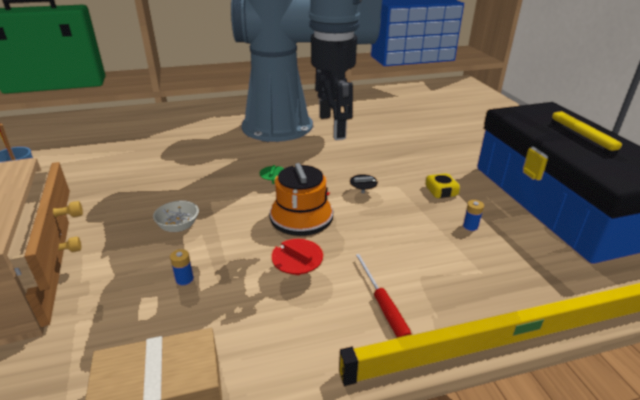

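View pics/wrist0.png

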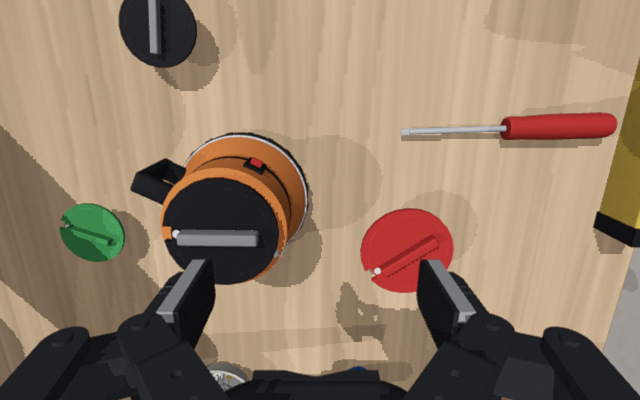

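The wrist picture shows the torch at about (225,230). The bar runs from (175,238) to (257,238), with the white dot at its left end (176,233), and the handle is at (160,180). Next I'll measure these.

```bash
python3 - <<'E'
from h import *
D=np.load("wrist0.npz");p=D["p"];P=D["P"]
c=cv2.resize(p[130:300,120:330],None,fx=3.6,fy=3.4,interpolation=cv2.INTER_CUBIC);save("crop0.png",c)
for uv in[(176,233),(185,238),(255,238),(220,210),(220,260),(160,180),(145,180),(283,256),(167,205),(278,250),(160,25),(205,215),(200,195)]:print(uv,P[uv[1],uv[0]].round(4))
z=P[...,2];roi=np.zeros(z.shape,bool);roi[130:300,120:330]=1
def circ(m):
    (x,y),r=cv2.minEnclosingCircle((P[m][:,:2]*1000).astype(np.float32));return x,y,r
print("z hist",np.histogram(z[roi],bins=np.arange(0,.14,.004)))
dark=p.max(-1)<70
m=roi&dark&(abs(z-.107)<.004);print("disc",m.sum(),circ(m),np.median(z[m]))
b=roi&(z>.115)&(z<.125)&(p.min(-1)>90);Q=P[b][:,:2];print("bar",cv2.minAreaRect((Q*1000).astype(np.float32)),np.median(z[b]))
S=np.load("scene0.npz");p2=S["p"]
save("crop1.png",cv2.resize(p2[155:240,255:345],None,fx=7,fy=7,interpolation=cv2.INTER_CUBIC))
E
```

```text
(176, 233) [ 0.4579 -0.0408  0.1073]
(185, 238) [ 0.4703 -0.0392  0.1205]
(255, 238) [ 0.5256 -0.0391  0.1206]
(220, 210) [ 0.4964 -0.0201  0.1085]
(220, 260) [ 0.4924 -0.0655  0.1077]
(160, 180) [ 0.4393 -0.0023  0.0823]
(145, 180) [ 0.4282 -0.0013  0.0858]
(283, 256) [ 0.5346 -0.1176  0.0017]
(167, 205) [ 0.4492 -0.0197  0.0975]
(278, 250) [ 0.5406 -0.0615  0.097 ]
(160, 25) [0.436  0.1259 0.0331]
(205, 215) [ 0.4837 -0.0246  0.108 ]
(200, 195) [ 0.4816 -0.0074  0.1084]
z hist (array([12330,    67,    74,   175,   461,   304,   360,   599,   826,
         568,   515,   309,   156,   125,   182,   120,   126,   160,
         195,   170,   321,   851,   150,   621,  1413,    90,  5773,
        2164,   174,   374,   653,     0,     0,     0]), array([0.   , 0.004, 0.008, 0.012, 0.016, 0.02 , 0.024, 0.028, 0.032,
       0.036, 0.04 , 0.044, 0.048, 0.052, 0.056, 0.06 , 0.064, 0.068,
       0.072, 0.076, 0.08 , 0.084, 0.088, 0.092, 0.096, 0.1  , 0.104,
       0.108, 0.112, 0.116, 0.12 , 0.124, 0.128, 0.132, 0.136]))
disc 7638 (494.6201477050781, -41.12453842163086, 47.947383880615234) 0.10758735548541554
bar ((494.27032470703125, -41.209293365478516), (10.510986328125, 62.89317321777344), 89.11093139648438) 0.12029791246196753
```

View pics/crop0.png

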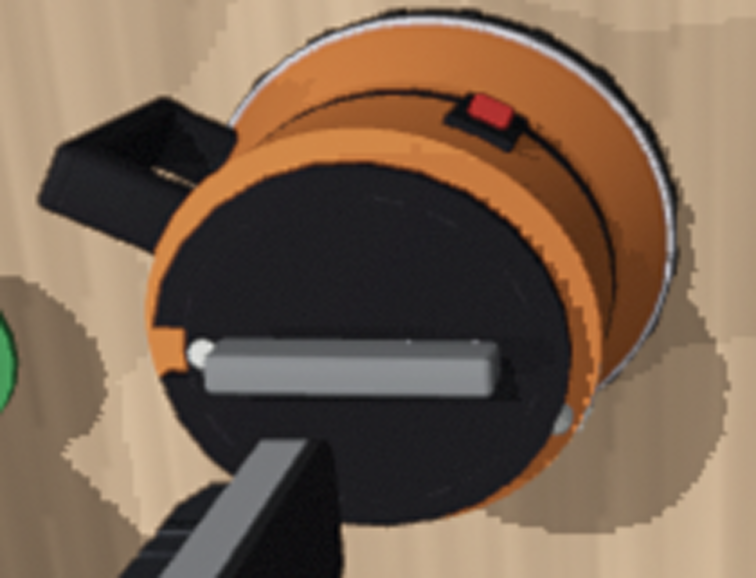

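View pics/crop1.png

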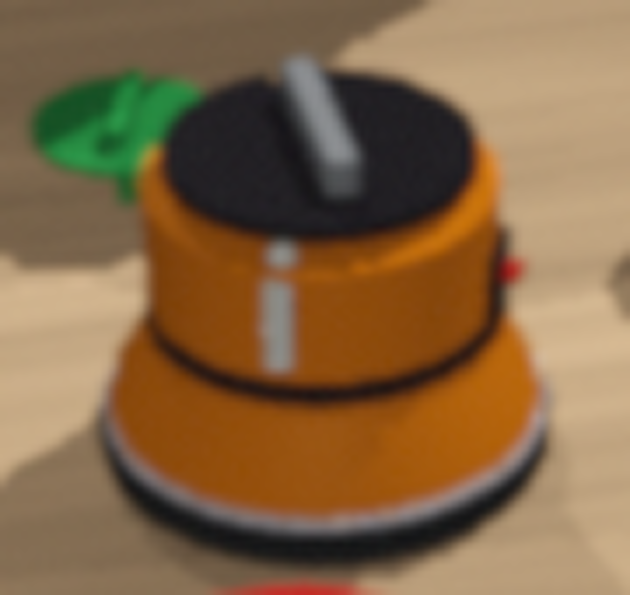

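The notch is at (165,233) in the wrist picture. The pin shows as a whitish blob at about (276,253) in the wrist picture and (295,191) in the scene picture, opposite the handle. Next I'll get its bearing.

```bash
python3 - <<'E'
from h import *
D=np.load("wrist0.npz");p=D["p"];P=D["P"];C=np.array([.4945,-.0412])
for v in range(247,262):
  for u in range(268,286):
    q=P[v,u]
    if p[v,u].min()>95 and abs(q[2]-.1)<.006: print(u,v,p[v,u],q.round(4),np.degrees(np.arctan2(*(q[:2]-C)[::-1])).round(1))
# notch: rim-height orange pixels inside disc radius
z=P[...,2];r=np.hypot(P[...,0]-C[0],P[...,1]-C[1])
rim=(abs(z-.096)<.003)&(r>.046)&(r<.056);A=np.c_[2*P[rim][:,:2],np.ones(rim.sum())]
print("rim z",np.median(z[rim]))
w=(p.min(-1)>150)&(r<.046)&(abs(z-.107)<.004);print("dot",P[w].mean(0))
h=(z>.06)&(z<.092)&(r>.06)&(r<.095)&(p.max(-1)<70);q=P[h].mean(0);print("handle",q,np.degrees(np.arctan2(*(q[:2]-C)[::-1])))
S=np.load("scene0.npz");p=S["p"];P=S["P"]
for v in range(186,198):
  for u in range(289,302):
    q=P[v,u]
    if p[v,u].min()>100 and q[2]>.09: print("S",u,v,p[v,u],q.round(4),np.degrees(np.arctan2(*(q[:2]-C)[::-1])).round(1))
E
```

```text
277 250 [104 105 104] [ 0.5401 -0.0599  0.1002] -22.3
276 251 [109 110 108] [ 0.5392 -0.061   0.0999] -23.9
277 251 [110 113 111] [ 0.5399 -0.0613  0.0993] -23.9
278 251 [104 103 102] [ 0.5406 -0.062   0.098 ] -24.2
275 252 [98 98 97] [ 0.5383 -0.0618  0.1003] -25.1
276 252 [118 119 117] [ 0.5392 -0.0615  0.1008] -24.4
277 252 [113 115 113] [ 0.5401 -0.0615  0.1008] -24.0
278 252 [104 104 103] [ 0.5408 -0.062   0.0997] -24.2
275 253 [125 126 123] [ 0.5385 -0.0618  0.1021] -25.1
276 253 [128 129 126] [ 0.5393 -0.0621  0.1014] -25.0
277 253 [115 117 115] [ 0.5401 -0.0625  0.1007] -25.1
278 253 [106 104 102] [ 0.5408 -0.0631  0.0995] -25.4
282 253 [138 125 114] [ 0.5438 -0.0654  0.0951] -26.2
274 254 [104 104 103] [ 0.5376 -0.0628  0.102 ] -26.6
275 254 [132 133 131] [ 0.5384 -0.063   0.1016] -26.4
276 254 [133 135 132] [ 0.5392 -0.0634  0.1009] -26.4
277 254 [127 129 127] [ 0.5402 -0.0627  0.1022] -25.2
274 255 [126 127 125] [ 0.5377 -0.0633  0.1028] -27.1
275 255 [135 137 134] [ 0.5384 -0.0639  0.1017] -27.4
276 255 [130 132 130] [ 0.5393 -0.0637  0.1021] -26.7
277 255 [118 119 116] [
[... 348 characters left out ...]
403698   0.10819161]
handle [ 0.42969688 -0.00562037  0.08286335] 151.23136904063472
S 294 190 [126 118 110] [ 0.5379 -0.0652  0.1008] -29.0
S 295 190 [126 123 118] [ 0.5372 -0.063   0.1   ] -27.1
S 294 191 [140 135 128] [ 0.5397 -0.0657  0.0997] -28.4
S 295 191 [140 138 132] [ 0.5407 -0.0638  0.0999] -26.1
S 296 191 [132 122 112] [ 0.5423 -0.0621  0.1007] -23.6
S 294 192 [138 125 114] [ 0.5405 -0.0659  0.0978] -28.2
S 295 192 [139 127 117] [ 0.5405 -0.0638  0.0974] -26.2
S 294 195 [139 118 102] [ 0.5419 -0.0664  0.0916] -28.0
S 293 196 [140 127 115] [ 0.5456 -0.0692  0.092 ] -28.7
S 294 196 [138 134 126] [ 0.5448 -0.067   0.0911] -27.2
S 295 196 [139 130 123] [ 0.5459 -0.0652  0.0915] -25.0
```

Request:
servo_tool([
  [[-2.0,-4.0,0,8.5,0.45],[-4.1,-8.0,0,17,0.45],[-4.1,-8.0,1,25.5,0.45],[-4.1,-8.0,2,34,0.45],[-4.1,-8.0,3,42.5,0.45]],
])

```text
time_s: 0.6
eef_pos: [0.4946, -0.0412, 0.2259]
eef_rot: [-0.0, 0.917, 0.4, 0.0]
wrist_force: [-0.4, -0.8, 0.7]
opening: 0.274
grasp_force: 0.0
```

Request:
servo_tool([
  [[0,0,0,8.5,0.45],[0,0,0,17,0.45],[0,0,0,25.5,0.45],[0,0,0,34,0.45],[0,0,0,42.5,0.45]],
])

```text
time_s: 1.1
eef_pos: [0.4947, -0.0409, 0.2259]
eef_rot: [-0.0, 0.999, 0.041, -0.0]
wrist_force: [0.1, 1.7, -0.9]
opening: 0.278
grasp_force: 0.0
```

Request:
servo_tool([
  [[0,0,0,6,0.45],[0,0,0,6,0.45],[0,0,0,6,0.45],[0,0,0,6,0.45]],
])

```text
time_s: 1.5
eef_pos: [0.4949, -0.0409, 0.2261]
eef_rot: [-0.0, 1.0, -0.008, -0.0]
wrist_force: [-0.4, -0.3, -0.8]
opening: 0.276
grasp_force: 0.0
```

```bash
python3 - <<'E'
from h import *
p,P,c=cam("wrist");save("wrist1.png",p);np.savez("wrist1.npz",p=p,P=P)
o=ctrl.get_obs();print(o["q"],o["eef_pos"],o["eef_rot"],o["opening"],o["wrist_force"])
print(c["hand_eye"])
E
```

```text
[-3.22056783e-01  3.43072781e-02  1.83112680e+00  7.01205554e-06
  1.27631825e+00  1.26453484e+00] [ 0.49496406 -0.04096959  0.22621925] [-2.78620622e-05  9.99968803e-01 -7.89858448e-03 -7.48935544e-05] 0.2757281363421772 [0.07898645 0.0939729  0.39546579]
[[-3.58667885e-04 -9.51994191e-01 -3.06115879e-01  7.76337546e-02]
 [ 9.99998156e-01 -9.18960533e-04  1.68621722e-03 -4.35140065e-05]
 [-1.88657741e-03 -3.06114710e-01  9.51992765e-01 -1.17892254e-01]
 [ 0.00000000e+00  0.00000000e+00  0.00000000e+00  1.00000000e+00]]
```

View pics/wrist1.png

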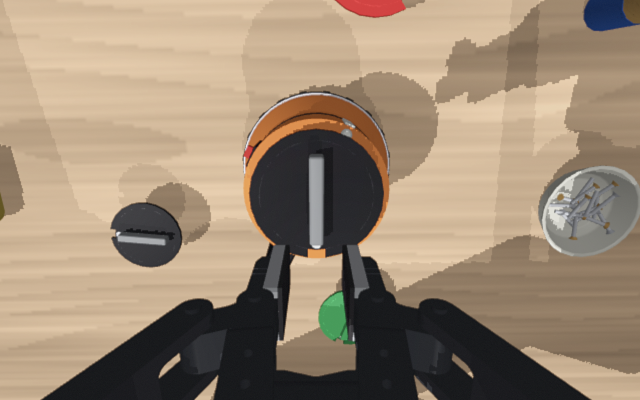

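The fingertips at (278,250) and (352,250) straddle the line of the bar at column 316. The notch is at the bottom (316,252) and the pin shows at (347,127).

```bash
cat >> h.py <<'E'
def rep(p,P,C0=(.4945,-.0412)):
    C=np.array(C0);z=P[...,2];r=np.hypot(P[...,0]-C[0],P[...,1]-C[1])
    d=(p.max(-1)<70)&(abs(z-.1045)<.007)&(r<.056);(x,y),R=cv2.minEnclosingCircle((P[d][:,:2]*1000).astype(np.float32));C=np.array([x,y])/1000
    print("disc",C.round(4),round(R,1),"z",np.median(z[d]).round(4))
    b=(z>.111)&(z<.124)&(r<.036)&(p.min(-1)>85)&(np.ptp(p.astype(int),axis=-1)<25)
    if b.sum()>50:print("bar",cv2.minAreaRect((P[b][:,:2]*1000).astype(np.float32)),"z",np.median(z[b]).round(4))
    a=lambda m:(m.sum(),P[m].mean(0).round(4),np.degrees(np.arctan2(*(P[m].mean(0)[:2]-C)[::-1])).round(1)) if m.any() else None
    print("dot",a((p.min(-1)>150)&(r>.033)&(r<.044)&(abs(z-.106)<.008)))
    print("pin",a((p.min(-1)>85)&(np.ptp(p.astype(int),axis=-1)<25)&(r>.044)&(r<.0535)&(abs(z-.1)<.005)))
    o=(p[...,0]>150)&(p[...,2]<110)&(r<.0465)&(r>.040)&(abs(z-.097)<.006);print("notch",a(o))
E
python3 - <<'E'
from h import *
D=np.load("wrist1.npz");rep(D["p"],D["P"])
P=D["P"]
for uv in[(278,252),(352,252),(272,255),(357,255),(284,300),(347,300),(347,127)]:print(uv,P[uv[1],uv[0]].round(4))
E
```

```text
disc [ 0.4948 -0.0414] 47.9 z 0.1074
bar ((494.89630126953125, -41.51402282714844), (9.455503463745117, 62.65226364135742), 88.75352478027344) z 0.1202
dot (np.int64(29), array([ 0.4564, -0.041 ,  0.108 ]), np.float64(179.4))
pin (np.int64(61), array([ 0.539 , -0.0634,  0.1009]), np.float64(-26.4))
notch (np.int64(4), array([ 0.4483, -0.0405,  0.0965]), np.float64(178.8))
(278, 252) [ 0.5056 -0.0257  0.2128]
(352, 252) [ 0.5051 -0.0564  0.2129]
(272, 255) [ 0.5056 -0.0235  0.2154]
(357, 255) [ 0.5055 -0.0581  0.2164]
(284, 300) [ 0.4954 -0.0293  0.2317]
(347, 300) [ 0.4955 -0.0527  0.2324]
(347, 127) [ 0.5421 -0.0641  0.0959]
```

```bash
python3 - <<'E'
from h import *
D=np.load("wrist1.npz");P=D["P"]
for u in(276,279,349,354):print(u,[(v,P[v,u].round(4)[[0,2]].tolist()) for v in range(242,256,2)])
E
```

```text
276 [(242, [0.4598, 0.1068]), (244, [0.4583, 0.1071]), (246, [0.5055, 0.207]), (248, [0.5056, 0.2091]), (250, [0.5054, 0.2105]), (252, [0.5057, 0.2129]), (254, [0.5053, 0.214])]
279 [(242, [0.4596, 0.1066]), (244, [0.4588, 0.1083]), (246, [0.5052, 0.2064]), (248, [0.5049, 0.2078]), (250, [0.506, 0.2117]), (252, [0.5052, 0.212]), (254, [0.5058, 0.215])]
349 [(242, [0.4594, 0.1079]), (244, [0.4574, 0.1072]), (246, [0.505, 0.2069]), (248, [0.5053, 0.2095]), (250, [0.5048, 0.2104]), (252, [0.5051, 0.2128]), (254, [0.5047, 0.2138])]
354 [(242, [0.4592, 0.1076]), (244, [0.4571, 0.1066]), (246, [0.5051, 0.2072]), (248, [0.5051, 0.2093]), (250, [0.505, 0.2108]), (252, [0.5052, 0.213]), (254, [0.5055, 0.2155])]
```

Request:
servo_tool([
  [[0,0,3,0,0.45],[0,0,6,0,0.45],[0,0,8,0,0.45],[0,0,9.0,0,0.45],[0,0,9.3,0,0.45]],
])

```text
time_s: 2.05
eef_pos: [0.4945, -0.0408, 0.1323]
eef_rot: [-0.0, 1.0, -0.008, -0.001]
wrist_force: [-0.2, 0.2, 0.0]
opening: 0.276
grasp_force: 0.0
```

Request:
servo_tool([
  [[0,0,0,-5,0.45],[0,0,0,-10,0.45],[0,0,0,-15,0.45],[0,0,0,-20,0.45],[0,0,0,-25,0.45]],
])

```text
time_s: 2.55
eef_pos: [0.4961, -0.0413, 0.1347]
eef_rot: [0.001, 0.978, 0.21, 0.001]
wrist_force: [0.2, -0.0, -0.4]
opening: 0.271
grasp_force: 0.0
```

Request:
servo_tool([
  [[0,0,0,-3,0.45],[0,0,0,-6,0.45],[0,0,0,-9,0.45],[0,0,0,-12,0.45],[0,0,0,-15,0.45]],
])

```text
time_s: 3.05
eef_pos: [0.4961, -0.0412, 0.1348]
eef_rot: [0.001, 0.942, 0.335, 0.001]
wrist_force: [-0.6, 0.0, -0.2]
opening: 0.278
grasp_force: 0.1
```

```bash
python3 - <<'E'
from h import *
p,P,c=cam("wrist");save("wrist2.png",p);rep(p,P)
p,P,c=cam("scene");save("s2.png",cv2.resize(p[150:250,240:350],None,fx=5,fy=5));rep(p,P)
o=ctrl.get_obs();print(o["eef_pos"],o["wrist_force"],o["torque"])
E
```

```text
disc [ 0.4948 -0.0417] 48.0 z 0.107
bar ((494.36474609375, -35.187965393066406), (63.10322570800781, 30.220773696899414), 4.068249702453613) z 0.1197
dot None
pin (np.int64(91), array([ 0.5384, -0.0627,  0.1005]), np.float64(-25.7))
notch (np.int64(31), array([ 0.5248, -0.0073,  0.096 ]), np.float64(48.8))
disc [ 0.4971 -0.0431] 48.4 z 0.1064
dot None
pin (np.int64(6), array([ 0.5393, -0.0642,  0.0996]), np.float64(-26.5))
notch (np.int64(12), array([ 0.5271, -0.0122,  0.0953]), np.float64(45.9))
[ 0.49597564 -0.041271    0.13461172] [ 0.94228413 -0.75023199 -0.09754613] [ 0.00894123 -0.00478285 -0.05677415]
```

View pics/wrist2.png

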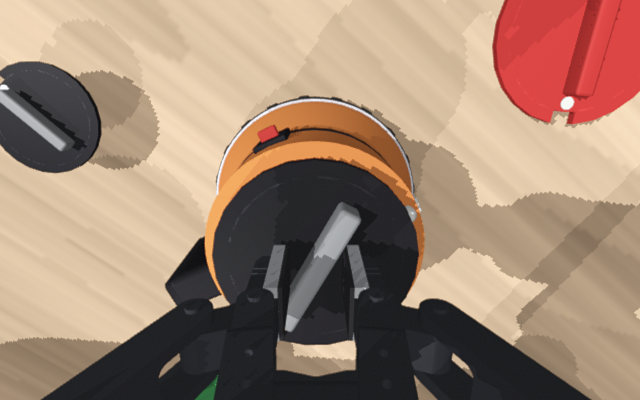

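The bar is now turning with the fingers: it lies about 27° behind the tool, as the clearance predicts. The pin is at (415,212). I'll carry on round.

Request:
servo_tool([
  [[0,0,0,-6,0.45],[0,0,0,-12,0.45],[0,0,0,-18,0.45],[0,0,0,-24,0.45],[0,0,0,-30,0.45]],
])

```text
time_s: 3.65
eef_pos: [0.4956, -0.0412, 0.1342]
eef_rot: [0.001, 0.823, 0.568, 0.0]
wrist_force: [-0.3, 0.6, -0.9]
opening: 0.278
grasp_force: 0.5
```

Request:
servo_tool([
  [[0,0,0,-6,0.45],[0,0,0,-12,0.45],[0,0,0,-18,0.45],[0,0,0,-24,0.45],[0,0,0,-30,0.45]],
])

```text
time_s: 4.15
eef_pos: [0.4956, -0.0412, 0.1342]
eef_rot: [0.001, 0.648, 0.761, 0.0]
wrist_force: [-0.6, 0.2, 0.4]
opening: 0.275
grasp_force: 0.7
```

Request:
servo_tool([
  [[0,0,0,-6,0.45],[0,0,0,-12,0.45],[0,0,0,-18,0.45],[0,0,0,-24,0.45],[0,0,0,-30,0.45]],
])

```text
time_s: 4.65
eef_pos: [0.4954, -0.0412, 0.1342]
eef_rot: [0.001, 0.429, 0.903, 0.0]
wrist_force: [-0.6, 0.3, 0.9]
opening: 0.275
grasp_force: 1.3
```

Request:
servo_tool([
  [[0,0,0,-6,0.45],[0,0,0,-12,0.45],[0,0,0,-18,0.45],[0,0,0,-24,0.45],[0,0,0,-30,0.45]],
])

```text
time_s: 5.15
eef_pos: [0.4955, -0.0412, 0.1342]
eef_rot: [0.001, 0.181, 0.984, -0.0]
wrist_force: [-1.0, 0.8, 0.8]
opening: 0.275
grasp_force: 1.0
```

```bash
cat >> h.py <<'E'
def barang(p,P,C=(.4948,-.0415)):
    # bar edges visible inside r<33mm at top height; PCA via fitLine
    z=P[...,2];r=np.hypot(P[...,0]-C[0],P[...,1]-C[1])
    b=(z>.117)&(z<.1235)&(r<.034)&(p.min(-1)>75)&(np.ptp(p.astype(int),axis=-1)<25)
    l,n=0,0
    lab=cv2.connectedComponentsWithStats(b.astype(np.uint8));k=1+np.argmax(lab[2][1:,4]);m=lab[1]==k
    f=cv2.fitLine((P[m][:,:2]*1000).astype(np.float32),cv2.DIST_HUBER,0,.01,.01).ravel()
    print("bar line",m.sum(),np.degrees(np.arctan2(f[1],f[0])).round(1),f[2:],cv2.minAreaRect((P[m][:,:2]*1000).astype(np.float32)))
E
python3 - <<'E'
from h import *
p,P,c=cam("wrist");save("wrist3.png",p);rep(p,P);barang(p,P)
p,P,c=cam("scene");rep(p,P);barang(p,P)
o=ctrl.get_obs();print(o["eef_pos"],o["eef_rot"],o["wrist_force"],o["torque"],o["q"])
E
```

```text
disc [ 0.4947 -0.042 ] 48.2 z 0.1063
bar ((489.36798095703125, -42.93150329589844), (31.076051712036133, 61.187129974365234), 26.404172897338867) z 0.1191
dot None
pin None
notch (np.int64(38), array([ 0.455 , -0.0185,  0.0959]), np.float64(149.4))
bar line 2677 -48.4 [491.49457  -38.183327] ((494.1891784667969, -41.227333068847656), (10.451947212219238, 62.92253494262695), 39.186004638671875)
disc [ 0.4965 -0.0429] 48.5 z 0.1059
dot None
pin (np.int64(5), array([ 0.5395, -0.064 ,  0.1002]), np.float64(-26.1))
notch (np.int64(10), array([ 0.5265, -0.011 ,  0.0957]), np.float64(46.8))
bar line 34 -41.4 [493.30426 -40.8173 ] ((493.6575622558594, -39.860870361328125), (9.768548965454102, 34.04500198364258), 44.29093933105469)
[ 0.49556025 -0.04117579  0.13408169] [ 6.96117130e-04  1.82314690e-01  9.83239980e-01 -1.05447819e-04] [-0.06842795  0.01959126 -0.23260446] [-0.017721   -0.01515311  0.00932228] [-3.22057025e-01  1.58987726e-01  1.90305536e+00 -1.85705878e-05
  1.07814155e+00 -1.52616432e+00]
```

View pics/wrist3.png

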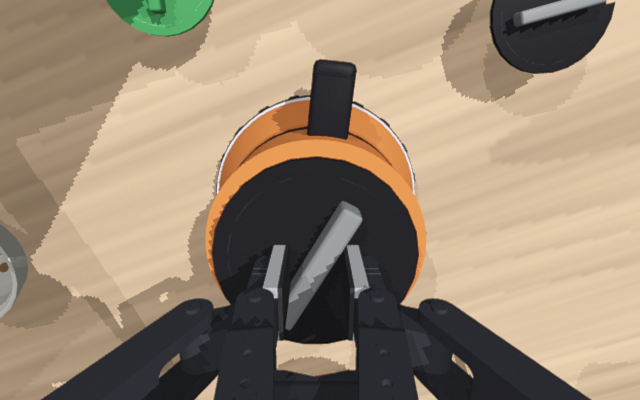

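The handle is at (332,95) and the bar's bearing is -50.8°, so it still has about 24° to go to reach the pin at -26.5°.

Request:
servo_tool([
  [[0,0,0,-6,0.45],[0,0,0,-12,0.45],[0,0,0,-18,0.45],[0,0,0,-22,0.45],[0,0,0,-22,0.45]],
])

```text
time_s: 5.75
eef_pos: [0.4955, -0.0411, 0.1338]
eef_rot: [0.001, -0.007, 1.0, -0.0]
wrist_force: [0.3, -0.5, 0.5]
opening: 0.279
grasp_force: 0.0
```

```bash
python3 - <<'E'
from h import *
p,P,c=cam("wrist");rep(p,P);barang(p,P)
z=P[...,2];C=np.array([.4948,-.0415]);r=np.hypot(P[...,0]-C[0],P[...,1]-C[1])
h=(z>.06)&(z<.092)&(r>.06)&(r<.095)&(p.max(-1)<70)&(P[...,0]<.48)&(P[...,1]>-.03);q=np.median(P[h],0);print("handle",h.sum(),q,np.degrees(np.arctan2(*(q[:2]-C)[::-1])),np.degrees(np.arctan2(*(P[h][:,:2].mean(0)-C)[::-1])))
E
```

```text
disc [ 0.4942 -0.0417] 48.1 z 0.1067
bar ((490.3576965332031, -44.6832389831543), (32.09030532836914, 61.79705810546875), 51.234127044677734) z 0.1196
dot None
pin None
notch (np.int64(1), array([ 0.4481, -0.0415,  0.0943]), np.float64(179.7))
bar line 2910 -23.6 [490.64163  -40.219784] ((493.75201416015625, -41.42414855957031), (10.375353813171387, 63.63115692138672), 65.02249145507812)
handle 2632 [ 0.4279146  -0.00985504  0.08495763] 154.6801325389394 154.5396981606926
```

Bar -25.0°, pin -26.4°, handle line -25.4°: within tolerance. I'll back off upward, shut the fingers and check.

Request:
servo_tool([
  [[0,0,0,1,0.45],[0,0,-1,1,0.45],[0,0,-3,1,0.45],[0,0,-6,1,0.45],[0,0,-9,1,0.45]],
])

```text
time_s: 6.3
eef_pos: [0.4947, -0.0409, 0.2247]
eef_rot: [-0.0, 0.001, 1.0, 0.0]
wrist_force: [1.1, -0.2, 0.8]
opening: 0.275
grasp_force: 0.0
```

Request:
servo_tool([
  [[0,0,0,0,1],[0,0,0,0,1],[0,0,0,0,1],[0,0,0,0,1],[0,0,0,0,1]],
])

```text
time_s: 6.8
eef_pos: [0.4944, -0.0408, 0.2223]
eef_rot: [-0.001, 0.0, 1.0, 0.0]
wrist_force: [0.0, -0.5, 0.5]
opening: 0.001
grasp_force: 0.0
```

```bash
python3 - <<'E'
from h import *
p,P,c=cam("wrist");save("wrist4.png",p);rep(p,P);barang(p,P)
p,P,c=cam("scene");save("s4.png",cv2.resize(p[155:240,255:345],None,fx=6,fy=6,interpolation=cv2.INTER_CUBIC));rep(p,P)
o=ctrl.get_obs();print(o["eef_pos"],o["eef_rot"],o["opening"],o["wrist_force"])
E
```

```text
disc [ 0.4942 -0.0416] 47.8 z 0.1073
bar ((494.0173034667969, -41.43806457519531), (9.8849458694458, 63.463462829589844), 66.14625549316406) z 0.1201
dot (np.int64(22), array([ 0.5295, -0.0572,  0.1079]), np.float64(-23.8))
pin (np.int64(69), array([ 0.5366, -0.0631,  0.1007]), np.float64(-26.8))
notch None
bar line 1320 -24.2 [492.40298  -41.191254] ((493.9762878417969, -41.527931213378906), (9.982309341430664, 63.4619255065918), 65.89949798583984)
disc [ 0.4959 -0.0434] 49.2 z 0.1069
bar ((496.593505859375, -43.35045623779297), (9.701393127441406, 66.39280700683594), 66.67869567871094) z 0.1192
dot None
pin (np.int64(5), array([ 0.5386, -0.0638,  0.0996]), np.float64(-25.5))
notch (np.int64(12), array([ 0.528 , -0.0139,  0.0953]), np.float64(42.6))
[ 0.49468517 -0.04088367  0.2226051 ] [-6.57572056e-04  6.78829190e-05  9.99999759e-01  2.14060261e-04] 0.0034182954554235158 [-0.35086485  0.09752518  0.28718355]
```

View pics/s4.png

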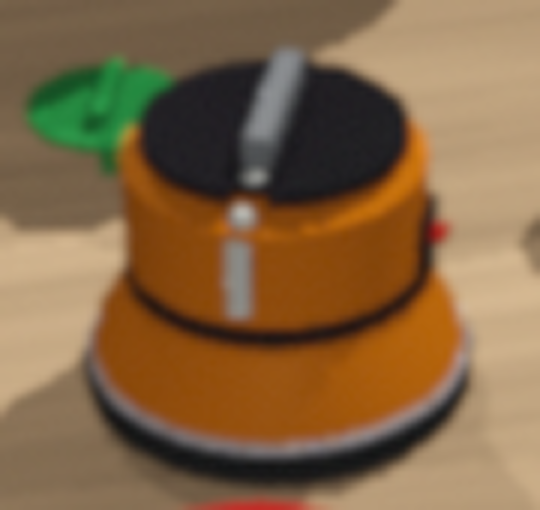

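The dot sits just beside the pin at (240,213), but the bar is at -24° and the pin at -26.4°, so the error is about 2 mm. That's close to the limit, so I'll nudge it back about 2.3° the other way.

Request:
servo_tool([
  [[0,0,0,8,0.45],[0,0,0,16,0.45],[0,0,0,24,0.45],[0,0,0,32,0.45],[0,0,0,40,0.45]],
])

```text
time_s: 7.4
eef_pos: [0.4949, -0.0409, 0.2229]
eef_rot: [-0.0, 0.345, 0.939, -0.0]
wrist_force: [0.5, -1.0, -0.0]
opening: 0.275
grasp_force: 0.0
```

Request:
servo_tool([
  [[0,0,3,5,0.45],[0,0,6,5,0.45],[0,0,8,5,0.45],[0,0,8.8,5,0.45],[0,0,9.0,5,0.45]],
])

```text
time_s: 7.9
eef_pos: [0.4945, -0.0408, 0.1324]
eef_rot: [-0.001, 0.383, 0.924, -0.0]
wrist_force: [0.6, -0.9, 0.8]
opening: 0.277
grasp_force: 0.0
```

Request:
servo_tool([
  [[0,0,0,2,0.45],[0,0,0,4,0.45],[0,0,0,6,0.45],[0,0,0,8,0.45],[0,0,0,9,0.45]],
])

```text
time_s: 8.4
eef_pos: [0.496, -0.0414, 0.1347]
eef_rot: [0.001, 0.454, 0.891, 0.0]
wrist_force: [0.1, -1.1, 0.2]
opening: 0.278
grasp_force: 0.8
```

```bash
python3 - <<'E'
from h import *
p,P,c=cam("wrist");rep(p,P);barang(p,P)
o=ctrl.get_obs();print(o["eef_pos"],o["eef_rot"],o["wrist_force"])
E
```

```text
disc [ 0.4943 -0.0416] 48.3 z 0.1073
bar ((494.37176513671875, -35.561275482177734), (31.136037826538086, 61.49152755737305), 77.01817321777344) z 0.1201
dot None
pin None
notch (np.int64(6), array([ 0.4725, -0.001 ,  0.0958]), np.float64(118.3))
bar line 2865 -26.4 [490.46823  -39.019775] ((494.0011901855469, -40.91731643676758), (10.47825813293457, 63.58293533325195), 65.70919036865234)
[ 0.49601067 -0.04139936  0.13459343] [1.27072162e-03 4.54578165e-01 8.90705938e-01 9.40862229e-05] [ 0.29203347 -0.42206155  0.95880739]
```

Request:
servo_tool([
  [[0,0,0,0.6,0.45],[0,0,0,1.2,0.45],[0,0,0,1.8,0.45],[0,0,0,2.2,0.45],[0,0,0,2.2,0.45]],
])

```text
time_s: 8.95
eef_pos: [0.4948, -0.0408, 0.1331]
eef_rot: [-0.0, 0.471, 0.882, 0.0]
wrist_force: [-0.1, 0.2, -1.1]
opening: 0.273
grasp_force: 0.0
```

Request:
servo_tool([
  [[0,0,0,-3,0.45],[0,0,-1,-5,0.45],[0,0,-3,-5,0.45],[0,0,-6,-5,0.45],[0,0,-9,-5,0.45]],
])

```text
time_s: 9.45
eef_pos: [0.4944, -0.0407, 0.2237]
eef_rot: [-0.001, 0.432, 0.902, -0.0]
wrist_force: [0.7, -0.1, 0.5]
opening: 0.275
grasp_force: 0.0
```

Request:
servo_tool([
  [[0,0,0,0,1],[0,0,0,0,1],[0,0,0,0,1],[0,0,0,0,1],[0,0,0,0,1]],
])

```text
time_s: 9.95
eef_pos: [0.4944, -0.0408, 0.2222]
eef_rot: [-0.001, 0.432, 0.902, -0.0]
wrist_force: [0.9, -0.1, 1.0]
opening: -0.001
grasp_force: 0.0
```

```bash
python3 - <<'E'
from h import *
p,P,c=cam("wrist");save("wrist5.png",p);rep(p,P);barang(p,P)
z=P[...,2];r=np.hypot(P[...,0]-.4945,P[...,1]+.041)
f=(z>.15)&(r<.05);print("tip min z",np.percentile(z[f],[0,1]),[np.percentile(P[f&(z<.21)][:,i],[1,99]) for i in(0,1)])
p,P,c=cam("scene");rep(p,P)
o=ctrl.get_obs();print(o["eef_pos"],o["eef_rot"],o["opening"],o["wrist_force"])
E
```

```text
disc [ 0.4942 -0.0416] 47.8 z 0.1075
bar ((494.1947021484375, -41.31096649169922), (9.949677467346191, 63.71559143066406), 61.64325714111328) z 0.1203
dot (np.int64(21), array([ 0.5282, -0.0593,  0.1083]), np.float64(-27.5))
pin (np.int64(67), array([ 0.5368, -0.0626,  0.1008]), np.float64(-26.3))
notch None
bar line 1319 -28.0 [492.8545   -40.223736] ((494.250732421875, -41.289817810058594), (10.061751365661621, 63.63766098022461), 61.36813735961914)
tip min z [0.20118643 0.20865643] [array([0.47909351, 0.49920297]), array([-0.04361006, -0.02760908])]
disc [ 0.4963 -0.043 ] 48.8 z 0.1069
bar ((496.7647705078125, -43.61647415161133), (10.57414436340332, 60.63369369506836), 60.88425064086914) z 0.1194
dot None
pin (np.int64(6), array([ 0.5401, -0.064 ,  0.1   ]), np.float64(-25.6))
notch (np.int64(10), array([ 0.5279, -0.0131,  0.0961]), np.float64(43.5))
[ 0.49467407 -0.04088486  0.22256573] [-6.86533051e-04  4.32113291e-01  9.01819066e-01 -7.31013707e-05] -0.0004673682927392556 [0.65234569 0.8510264  0.46279881]
```

The bar and dot are now at about -28° and the pin at -26.3°, an error of about 1.4 mm, well within tolerance. Next I press with the fingers shut.

Request:
servo_tool([
  [[0,0,3,0,1],[0,0,5.5,0,1],[0,0,7.0,0,1],[0,0,7.3,0,1],[0,0,7.3,0,1]],
])

```text
time_s: 10.55
eef_pos: [0.4948, -0.0409, 0.1499]
eef_rot: [-0.001, 0.432, 0.902, -0.0]
wrist_force: [0.0, 1.9, -0.3]
opening: 0.001
grasp_force: 0.0
```

Request:
servo_tool([
  [[0,0,0.1,0,1],[0,0,0.2,0,1],[0,0,0.3,0,1],[0,0,0.4,0,1],[0,0,0.4,0,1]],
])

```text
time_s: 11.05
eef_pos: [0.495, -0.041, 0.1464]
eef_rot: [0.0, 0.432, 0.902, 0.0]
wrist_force: [-0.6, -0.4, 0.7]
opening: -0.002
grasp_force: 0.0
```

Request:
servo_tool([
  [[0,0,0.1,0,1],[0,0,0.2,0,1],[0,0,0.3,0,1],[0,0,0.3,0,1]],
])

```text
time_s: 11.45
eef_pos: [0.4953, -0.0411, 0.1435]
eef_rot: [0.0, 0.432, 0.902, 0.0]
wrist_force: [-0.3, -0.6, 2.5]
opening: 0.003
grasp_force: 1.2
```

Request:
servo_tool([
  [[0,0,0.1,0,1],[0,0,0.2,0,1],[0,0,0.2,0,1]],
])

```text
time_s: 11.75
eef_pos: [0.4946, -0.0409, 0.1407]
eef_rot: [-0.001, 0.432, 0.902, -0.0]
wrist_force: [-1.3, -0.3, 0.0]
opening: 0.0
grasp_force: 0.0
```

Request:
servo_tool([
  [[0,0,0.1,0,1],[0,0,0.2,0,1],[0,0,0.2,0,1]],
])

```text
time_s: 12.05
eef_pos: [0.4947, -0.0409, 0.1391]
eef_rot: [-0.0, 0.432, 0.902, -0.0]
wrist_force: [-2.1, 0.7, 2.8]
opening: -0.001
grasp_force: 1.1
```

Request:
servo_tool([
  [[0,0,0.1,0,1],[0,0,0.2,0,1],[0,0,0.2,0,1]],
])

```text
time_s: 12.35
eef_pos: [0.4948, -0.0409, 0.1389]
eef_rot: [-0.0, 0.432, 0.902, -0.0]
wrist_force: [-10.1, 1.7, 19.0]
opening: 0.001
grasp_force: 9.5
```

It stopped hard at 0.139 with 19 N, which is the seated height. I'll back off and check.

Request:
servo_tool([
  [[0,0,-0.5,0,1],[0,0,-2,0,1],[0,0,-4,0,1],[0,0,-6.5,0,1],[0,0,-9,0,1]],
])

```text
time_s: 12.85
eef_pos: [0.4947, -0.0409, 0.2277]
eef_rot: [-0.0, 0.432, 0.902, -0.0]
wrist_force: [0.7, -0.0, -0.1]
opening: -0.001
grasp_force: 0.0
```

```bash
python3 - <<'E'
from h import *
p,P,c=cam("wrist");save("wrist6.png",cv2.resize(p[80:340,180:500],None,fx=2,fy=2));rep(p,P)
z=P[...,2];C=(.4945,-.0415);r=np.hypot(P[...,0]-C[0],P[...,1]-C[1])
d=(p.max(-1)<70)&(abs(z-.1015)<.006)&(r<.046);A=np.c_[P[d][:,:2]-C,np.ones(d.sum())];print("plane",np.linalg.lstsq(A,z[d],rcond=None)[0])
p,P,c=cam("scene");rep(p,P)
o=ctrl.get_obs();print(o["eef_pos"],o["wrist_force"])
E
```

```text
disc [ 0.4942 -0.0412] 47.7 z 0.1013
bar ((493.8400573730469, -40.96733474731445), (9.960219383239746, 63.32135772705078), 63.22219467163086) z 0.1141
dot (np.int64(21), array([ 0.5287, -0.0585,  0.1017]), np.float64(-26.6))
pin (np.int64(79), array([ 0.5364, -0.0625,  0.1005]), np.float64(-26.8))
notch (np.int64(40), array([ 0.5337, -0.0623,  0.0965]), np.float64(-28.1))
plane [-0.00059414 -0.00212717  0.10135114]
disc [ 0.4947 -0.0448] 49.9 z 0.1007
bar ((495.9758605957031, -42.32932662963867), (9.485661506652832, 64.72606658935547), 63.952796936035156) z 0.1137
dot None
pin (np.int64(5), array([ 0.5382, -0.0649,  0.1   ]), np.float64(-24.8))
notch (np.int64(3), array([ 0.5359, -0.035 ,  0.0947]), np.float64(13.4))
[ 0.49705985 -0.04161561  0.23076318] [ 0.410449   -0.50427361  0.32412645]
```

View pics/wrist6.png

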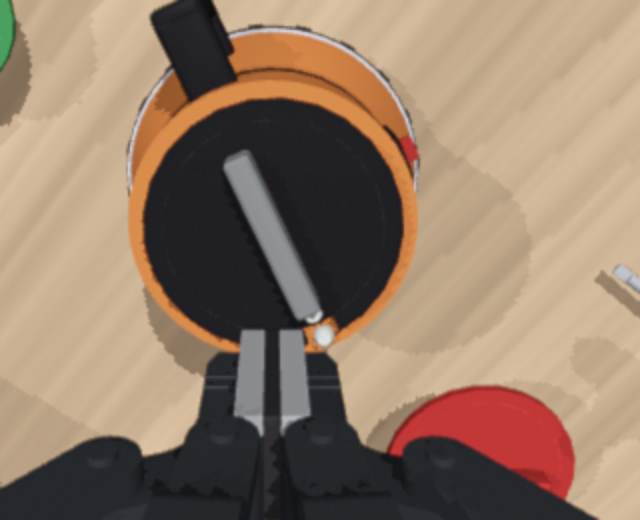

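The pin at (323,335) stands inside the notch next to the dot. The disc top has dropped 6 mm, from 0.1074 to 0.1013, and lies level within 0.003 rad, so the cover is seated.

```bash
python3 -c "
from bench import ctrl
print(ctrl.hand_in())"
```

```text
the job is handed in; nothing more can be done
None
```

The cover's notch is over the pin and it has snapped home flat on the rim. The torch is still standing where it was, and the job is handed in (no verdict was returned).

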